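Press a tee nut home in a mounting board with the lever press

ROBOT

A 6-joint arm with a two-finger parallel gripper is mounted at the origin on the work surface; the furniture and walls round the work are solid. World frame = base frame: x ahead of the robot, y to its left, z up, the work surface at z = 0. Lengths are in m, angles in rad, forces in N, time in s.
With the tool pointing down it reaches from about 0.4 to 0.825 m from the base axis. Payload 7 kg.
Tool frame: the origin (TCP) lies at the very end of the fingers, on their centre line; the grasp point (between the pads) lies 19 mm behind it (arm.grip_point_offset is the distance from the TCP to the grasp point, in m); z points along the fingers, y is the line along which they close (so a half turn about z gives the same grasp; the last joint's range is limited). The gripper opens to 88 mm and grips with 3 to 60 N. Pads are 19 mm wide; open, the fingers measure 130 mm over their backs; the gripper's body (78 mm by 193 mm) begins 47 mm behind the grasp point.
Start: joints at [-0.932, 0.359, 0.012, 0, -1.224, -0.288], TCP at [0.232, -0.634, 0.227] pointing down, gripper open.
Joint ranges: [-3.07, 3.07], [-1.43, 2.12], [-1.02, 1.25], [-3.03, 1.67], [-3.05, -0], [-3.03, 3.03]. Speed limits (rad/s): [2.39, 2.39, 3.01, 3.14, 3.14, 3.14].

INTERFACE

Orientations are given as [roll, pitch, yaw] about the fixed x, y, z axes, in that order (R = Rz(yaw) Ry(pitch) Rx(roll)).
In Python, from station import arm, cams gives the robot as it stands.
- The arm moves only by the shell command python3 -m handwheel 'ROWS' [FORCE]. ROWS is JSON, a list that holds one entry, the list of rows, each a list of 7 numbers: the shift along the tool's x, y, z normalised to -1 to 1, where 1 is 0.08 m, then the turn, a rotation vector about the tool's x, y, z normalised to -1 to 1, where 1 is 0.5 rad, then the closure in counts, from 0 (fully open) to 255 (shut). In form: [[[x, y, z, wx, wy, wz, hand], ...]]. A call has 1 to 5 rows; each row is the pose to reach, as a shift and turn from the pose commanded when the call began, along the tool's axes at that moment; what a row does not reach only later rows make up. A row lasts 1/8 s, in which the tool goes at most 62.5 mm and 10.7 degrees, less where a joint would pass 70% of its speed; a pose out of reach is approached as far as the arm can. A call with a number of a shift or a turn outside -1 to 1 is refused whole. A call with a gripper value outside its range is refused whole. The fingers move at their own pace and stop on an object; FORCE is the grip in N (left out, the last holds). Time passes only in rows, so rows that repeat a pose let the fingers close. It gives the time, the measured TCP pose, the force, the opening and the grip force at its end, in the units of the state.
- arm.get_state(): the state, without advancing time (a new reading comes with each control period).
- cams.grab_frame(name): name is "side" or "top" or "wrist"; returns the picture (384x512x3 uint8, blue, green, red); there is no depth.
- cams.camera_info(name): a dict with "camera_matrix" (3x3 intrinsics, pixels), "dist_coeffs" ([k1, k2, p1, p2, k3] as OpenCV has them; the pictures are not rectified), "R" (3x3) and "t" (3): a world point X has camera coordinates R X + t; the wrist camera has in their place "hand_eye" (4x4, takes a point from camera to tool coordinates, whose origin is the TCP and whose axes are the flange's). Camera axes: x right, y down, z forward; pixel columns grow to the right and rows downward; lengths in m; the calibration is good to about 2 mm. A picture is of the moment at which its call begins: read the wrist's pose just before it. camera_info takes no time and is no camera call.
- arm.job_done(): hands the job in; it is judged then, once.
The state is a dict: "t": time; "q": joint angles; "qd": joint speeds; "joint_efforts": joint torques, N m; "eef_pos": TCP position; "ee_rot": TCP orientation; "force": force on the tool from outside, world axes, zero at the start; "moment": the same for the moment, N m; "width": finger opening in m; "gripper_force": force on a finger pad.
Only numpy, scipy, OpenCV 4.12 (cv2) and the standard library are available. Lean on these libraries where they do the work, as an engineer would, in place of code of your own. Each camera call takes 0.05 s, during which the arm holds its last target. There are 200 camera calls.

TASK

The mounting board for the lizard skeleton still has one tee nut standing proud: carry the board to the bench press, rest it on the infeed rail with the proud nut leading, then take it again by its tail end and slide it in between the guides up to the end stop, so that the nut is under the ram. Let go of the board, bring the press lever down by its ball knob until the nut is fully home, and ease the lever slowly back up with your hand on it, never letting it fly back. Then draw the board back out by its tail until the nut is clear of the press head, leave it lying on the rail, and do not knock over or push aside the other things on the bench.

Things in the scene. Friction and masses are not known exactly. Their poses are not given: they have to be found in the camera images.
- press: small grey lever (arbor) press fixed to the bench. Origin: on the bench plane, straight under the ram's axis. Its z is up, its -x side the open front, its +x side the column (from x = +54 mm), and boards enter along its -y. All its points below share these axes.
- ram_axis (a point): point of the steel bed's top face (50 mm above the bench; bed 96 mm in x, 100 in y) straight under the ram's axis. The ram's nose is a steel disc 22 mm in diameter, 38 mm above this point while the lever is up.
- rail_end (a point): outer end of the infeed rail, at the middle of its top, 160 mm along +y from the ram's axis: aluminium, 36 mm wide, top level with the bed, running 110 mm along -y from here to the bed. Fingers can pass down on both sides of a board that lies on it: beside it nothing is over 5 mm high, up to 60 mm from the ram's axis.
- stop_face (a point): middle, at bed height, of the face of the end stop, a bar 14 mm high that the board's end must meet; 32 mm beyond the ram's axis. Before it two guide bars 11 mm high, 54 mm apart, run 40 mm back along +y, then flare over 27 mm to a mouth about 70 mm wide.
- head_under (a point): underside of the press head on the ram's axis, 110 mm above the bench. The head reaches 40 mm to both sides in y, from x = -38 to +93 mm, up to 202 mm (the ram above it to 268 mm): no room for a hand there.
- lever_hub (a point): where the lever's hinge axis (along the press's y) meets the plane in which the lever swings, on the -y side of the head: 85 mm to -y and 20 mm to +x of the ram's axis, 155 mm above the bench. The ball knob's centre is 140 mm from here. With the lever at 0 it lies to the front (-x), 55 degrees up; at 0.96 rad level. The ram goes down 18 mm per rad.
- lever (a joint): press lever, rad: 0 fully up (rest), growing as it is pulled down; stop at 1.08. A return spring (0.4 N m at 0, 0.9 at 1) always pushes it up: 3 to 6 N at the knob; some 12 N while the nut goes in. Let go low, it flies up at 4 rad/s or more, a fault (over 2.5 rad/s upward); let go within 0.05 rad of the top is harmless.
- knob (a point): centre of the black ball knob on the lever's end, 35 mm in diameter, on a steel bar 12 mm thick; moves with the lever. Can be pinched from above with the fingers on its two sides along the press's y, or pushed down from above.
- board_mid (a point): centre of the loose mounting board, light wood, 160 x 50 x 18 mm (x, y, z), about 0.13 kg, lying flat; this point is 9 mm over its underside. x points to its leading end, that with the proud nut; z up. On the tail half a second nut is home already, and at the start a bottle and a tin stand close on both sides of it: fingers have room only about the middle and on the leading half.
- nut_top (a point): centre of the top of the proud tee nut's steel flange (24 mm in diameter, 2 mm thick), on the board's centre line 48 mm from its middle, 32 mm from the leading end. Goes down as the nut is pressed in.
- tee_nut (a joint): how far the proud tee nut has been pressed in, m: 0 is 10 mm short of home, 0.010 is home (flange on the wood). It starts between 0 and 0.003. It resists with about 45 N, so only the press moves it; with the board in the press it is home at about 1.0 rad of the lever.
- glue_bottle: glue bottle, brown with pale cap, 47 mm in diameter, 85 high, standing beside the board's tail half; origin under its centre.
- small_tin: small food tin, 58 mm in diameter, 72 high, standing beside the board's tail half; origin under its centre.
- paint_tin: paint tin, 78 mm in diameter, 77 high, at the front right; origin under its centre.
- tape_roll: roll of brown tape, 90 mm in diameter, 48 high, lying between the robot and the press; origin under its centre.
- lizard: cast lizard skeleton, 173 x 85 x 24 mm, on the green mat to the right; origin under its centre.
- wood_block: softwood block, 46 x 72 x 46 mm, at the back left; origin under its centre.
Things that resemble listed ones, but are neither listed nor needed, are in the scene too. Leave any pink or purple look-alike of the small_tin alone.

How it is judged:
On the way, in this order (a step that is already met when the one before it is completed fails the run):
1. the board lies on the bed with the proud nut under the ram, let go, the lever up and the nut not yet pressed (horizontal distance between nut_top and ram_axis below 0.006 m and angle between the x axis of board_mid and the y axis of press, either way round below 0.12 rad and z of board_mid in the frame of press between 0.055 and 0.063 m and angle between board_mid's own z axis and vertical below 0.06 rad and value of joint lever below 0.15 rad and value of joint tee_nut below 0.005 m and contact force between the fingers and board below 0.2 N), for 0.2 s.
2. the lever is down and the nut home, pressed by the ram (horizontal distance between nut_top and ram_axis below 0.006 m and angle between the x axis of board_mid and the y axis of press, either way round below 0.12 rad and value of joint lever above 0.85 rad and value of joint tee_nut above 0.0085 m), for 0.1 s.
3. the lever is back up, the board still under the ram (horizontal distance between nut_top and ram_axis below 0.006 m and value of joint lever below 0.08 rad), for 0.1 s.
At the end, for the whole second after the job is handed in: The nut is home (within 1.5 mm), the lever is fully up (within 0.08 rad), and the board lies at rest and flat on the infeed rail, roughly along it (within 0.25 rad, nut within 25 mm of the rail's centre line), the nut drawn clear of the head: 52 to 100 mm from the ram's axis towards the infeed side (value of joint tee_nut above 0.0085 m and value of joint lever below 0.08 rad and y of nut_top in the frame of press between 0.052 and 0.1 m and x of nut_top in the frame of press between -0.025 and 0.025 m and angle between the x axis of board_mid and the y axis of press, either way round below 0.25 rad and z of board_mid in the frame of press between 0.055 and 0.063 m and angle between board_mid's own z axis and vertical below 0.06 rad and linear speed of board below 0.02 m/s); the robot touches nothing.
It fails at once if the lever flies back up (faster than 2.5 rad/s) (velocity of joint lever below -2.5 rad/s).
It fails at once if another thing on the bench is pushed more than 30 mm aside or knocked over (distance of any of glue_bottle, small_tin, paint_tin, tape_roll, lizard, wood_block from where it was at the start of the episode above 0.03 m or angle between any of glue_bottle, small_tin, paint_tin, tape_roll, lizard, wood_block's own z axis and vertical above 0.5 rad).
It also fails if it takes over 72 s, if anything falls off the work surface, if the arm or the gripper's body presses on something with over 40 N, if the wrist force passes 120 N, or if a joint passes its speed limit or range.

## Working session

There is one attempt and no reset: what is moved stays moved. The work goes in short steps, Python scripts to look and compute and a shell command to move; the robot and the scene stay as the last step left them, time stands still between calls to the robot, and variables do not carry over. Pictures are saved under pics/ and viewed, at most 10 in all, crops included, and the job is handed in when it is done.

```bash
ls; mkdir -p pics; python3 - <<'E'
from station import arm,cams
import cv2,numpy as np
s=arm.get_state();print({k:np.round(v,3).tolist() for k,v in s.items()})
for n in("top","side"):
    cv2.imwrite(f"pics/{n}0.png",cams.grab_frame(n))
    i=cams.camera_info(n);print(n,{k:np.round(v,4).tolist() for k,v in i.items()})
print(cams.camera_info("wrist"), arm.grip_point_offset)
E
```

```text
pics
{'t': 0.0, 'q': [-0.932, 0.359, 0.011, -0.0, -1.224, -0.288], 'qd': [0.001, 0.001, 0.001, 0.0, -0.001, 0.002], 'joint_efforts': [0.002, -58.272, 29.305, 6.997, 0.007, -0.0], 'eef_pos': [0.232, -0.633, 0.226], 'ee_rot': [3.14, -0.0, -2.791], 'force': [-0.717, -0.689, -0.869], 'moment': [0.009, 0.013, -0.038], 'gripper_force': 0.0, 'width': 0.088}
top {'camera_matrix': [[436.8629, 0.0, 250.2488], [0.0, 436.8629, 184.5616], [0.0, 0.0, 1.0]], 'dist_coeffs': [-0.1594, 0.0, 0.0, 0.0, 0.0], 'R': [[0.013, -0.9998, 0.0182], [-0.9966, -0.0144, -0.0807], [0.0809, -0.017, -0.9966]], 't': [0.0206, 0.4849, 1.1792]}
side {'camera_matrix': [[418.0578, 0.0, 260.4994], [0.0, 418.0578, 192.5601], [0.0, 0.0, 1.0]], 'dist_coeffs': [-0.0627, 0.0, 0.0, 0.0, 0.0], 'R': [[0.5537, 0.8327, 0.0046], [0.5785, -0.3807, -0.7214], [-0.599, 0.4021, -0.6925]], 't': [-0.3047, -0.1553, 1.4734]}
{'camera_matrix': array([[335.45284979,   0.        , 254.7723477 ],
       [  0.        , 335.45284979, 196.41352782],
       [  0.        ,   0.        ,   1.        ]]), 'dist_coeffs': array([0.01281148, 0.        , 0.        , 0.        , 0.        ]), 'hand_eye': array([[-4.19398594e-04, -9.54148913e-01, -2.99332050e-01,
         8.14171350e-02],
       [ 9.99999842e-01, -5.12472640e-04,  2.32439810e-04,
        -1.30398959e-03],
       [-3.75181678e-04, -2.99331905e-01,  9.54148977e-01,
        -1.58727836e-01],
       [ 0.00000000e+00,  0.00000000e+00,  0.00000000e+00,
         1.00000000e+00]])} 0.0188
```

View pics/top0.png

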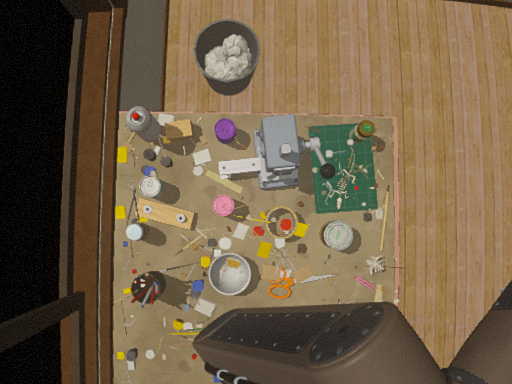

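View pics/side0.png

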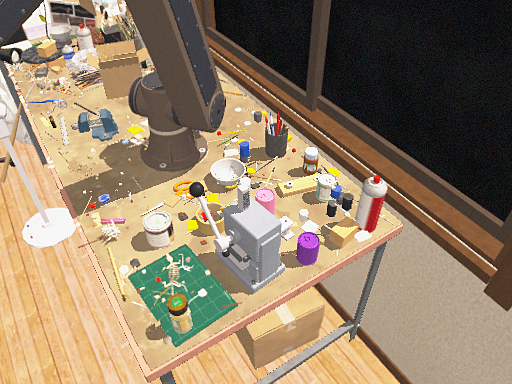

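The top view shows the board at about (165,213), with nuts at (148,209) and (181,217). The brown/pale-capped bottle at (135,232) and the tin at (150,186) stand by its left half. The press head is at (278,140), the rail's outer end at (221,170) and the knob at (328,171). Both the pink (223,205) and purple (226,130) tins are decoys. I'll confirm with one enlarged crop.

```bash
cat >h.py <<'E'
import numpy as np,cv2
from station import arm,cams
from scipy.spatial.transform import Rotation as Ro
def cam(n,s=None):
    i=cams.camera_info(n);K=np.array(i["camera_matrix"]);d=np.array(i["dist_coeffs"])
    if n!="wrist": return K,d,np.array(i["R"]),np.array(i["t"])
    T=np.eye(4);T[:3,:3]=Ro.from_euler("xyz",s["ee_rot"]).as_matrix();T[:3,3]=s["eef_pos"]
    M=np.linalg.inv(T@np.array(i["hand_eye"]));return K,d,M[:3,:3],M[:3,3]
def cast(c,px,z):
    K,d,R,t=c
    u=cv2.undistortPoints(np.array(px,float).reshape(-1,1,2),K,d).reshape(-1,2)
    v=np.c_[u,np.ones(len(u))]@R;C=-R.T@t
    return C+v*((z-C[2])/v[:,2])[:,None]
def proj(c,X):
    K,d,R,t=c
    return cv2.projectPoints(np.array(X,float).reshape(-1,1,3),cv2.Rodrigues(R)[0],t,K,d)[0].reshape(-1,2)
def tool(s,X):
    "world point -> tool coordinates (TCP), m"
    return Ro.from_euler("xyz",s["ee_rot"]).inv().apply(np.array(X)-s["eef_pos"])
E
python3 - <<'E'
from h import *
a=cv2.imread("pics/top0.png")
A=cv2.resize(a[160:260,110:210],None,fx=4,fy=4,interpolation=cv2.INTER_CUBIC)
B=cv2.resize(a[105:205,205:345][:, :100],None,fx=4,fy=4,interpolation=cv2.INTER_CUBIC)
cv2.imwrite("pics/crop0.png",np.hstack([A,B]))
c=cam("top")
print(cast(c,[(148,209),(181,217)],.02),cast(c,[(221,170)],.05),cast(c,[(328,171)],.27))
h=cv2.cvtColor(a,cv2.COLOR_BGR2HSV);print(h[213,165],h[205,155],h[170,235],h[171,328])
E
```

```text
[[0.41320426 0.30700612 0.02      ]
 [0.39291245 0.21529923 0.02      ]] [[0.5201151 0.1066965 0.05     ]] [[ 0.49653672 -0.13850918  0.27      ]]
[ 20 117 203] [ 19 112 203] [ 14  13 211] [27 40 58]
```

View pics/crop0.png

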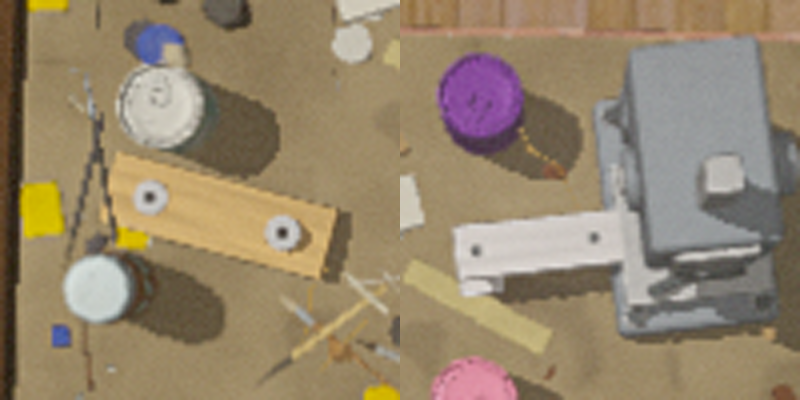

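The crop confirms it. The board's proud nut, with the larger shadow, is at crop (285,233) and leads to the right. The home nut is at (150,197), with the brown pale-capped bottle (100,288) and silver tin (162,105) beside the tail half. The rail's outer end is at panel (456,254).

Checking geometry and starting the sweep over.

```bash
python3 - <<'E'
from h import *
c=cam("top")
b=cast(c,np.array([(117,152),(337,208),(322,280),(103,222)])/4+[110,160],.018)
L=(b[1]+b[2])/2;T=(b[0]+b[3])/2;m=(L+T)/2;u=(L-T)/np.linalg.norm(L-T)
print("board mid",m,"len",np.linalg.norm(L-T),np.linalg.norm(b[1]-b[2]),"yaw",np.arctan2(u[1],u[0]))
v=np.array([-u[1],u[0],0])
for n,p,z in(("bottle",(135,232),.085),("tin",(150.5,186.3),.072)):
    X=cast(c,[p],z)[0];print(n,X,"board frame",(X-m)@u,(X-m)@v)
r=cast(c,[(219,168.5),(259.4,164)],.05);d=r[0]-r[1];print("rail",r,np.arctan2(-d[0],d[1]))
E
python3 -m handwheel '[[[-1,1,-1,0,0,-1,0],[-1,1,-1,0,0,-1,0],[-1,1,-1,0,0,-1,0]]]' && python3 -m handwheel '[[[-1,0.2,-0.6,0,0,-1,0],[-1,0.2,-0.6,0,0,-1,0],[-1,0.2,-0.6,0,0,-1,0]]]'
```

```text
board mid [0.40073474 0.26054877 0.018     ] len 0.15712672145870657 0.0501607260178379 yaw -1.804535740643447
bottle [0.35156933 0.32558071 0.085     ] board frame -0.05187599070367527 -0.06289096108492724
tin [0.47192332 0.2908105  0.072     ] board frame -0.04592730226479003 0.06224361906845255
rail [[0.5240841  0.11213712 0.05      ]
 [0.53785966 0.00394208 0.05      ]] 0.12664015259004155
t: 0.48
eef_pos: [0.281, -0.53, 0.3098]
ee_rot: [-3.137, -0.001, -2.284]
force: [0.3, -0.4, -0.2]
width: 0.0877
gripper_force: 0.0
t: 0.85
eef_pos: [0.3216, -0.4594, 0.3565]
ee_rot: [-3.139, -0.001, -1.783]
force: [-0.6, 0.6, 0.2]
width: 0.0877
gripper_force: 0.0
```

```bash
python3 -m handwheel '[[[-1,-0.25,0,0,0,0,0],[-1,-0.25,0,0,0,0,0]]]' >/dev/null&& python3 -m handwheel '[[[-1,-0.25,0,0,0,0,0],[-1,-0.25,0,0,0,0,0]]]' >/dev/null&& python3 -m handwheel '[[[-1,-0.25,0,0,0,0,0],[-1,-0.25,0,0,0,0,0]]]' >/dev/null&& python3 -m handwheel '[[[-1,-0.25,0,0,0,0,0],[-1,-0.25,0,0,0,0,0]]]' && python3 -m handwheel '[[[-1,0.3,0,0,0,0,0],[-1,0.3,0,0,0,0,0]]]' >/dev/null&& python3 -m handwheel '[[[-1,0.3,0,0,0,0,0],[-1,0.3,0,0,0,0,0],[-1,0.3,0,0,0,0,0]]]'
python3 - <<'E'
from h import *
s=arm.get_state();cv2.imwrite("pics/w1.png",cams.grab_frame("wrist"));np.save("s1.npy",s,allow_pickle=True)
c=cam("wrist",s)
for n,X in(("rail_end",(.524,.108,.05)),("nut",(.393,.215,.025)),("head",(.54,-.05,.2)),("board",(.40,.26,.018))):print(n,proj(c,X))
E
```

```text
t: 1.85
eef_pos: [0.4689, -0.1634, 0.3542]
ee_rot: [3.141, 0.0, -1.789]
force: [0.1, 0.1, 1.4]
width: 0.0879
gripper_force: 0.0
t: 2.48
eef_pos: [0.456, 0.0022, 0.3544]
ee_rot: [3.141, 0.0, -1.788]
force: [-0.3, 0.5, 0.2]
width: 0.0876
gripper_force: 0.0
rail_end [[225.8071754  231.39273386]]
nut [[320.62097222 268.24427152]]
head [[155.33834133 146.63451651]]
board [[319.98573097 290.04869322]]
```

View pics/w1.png

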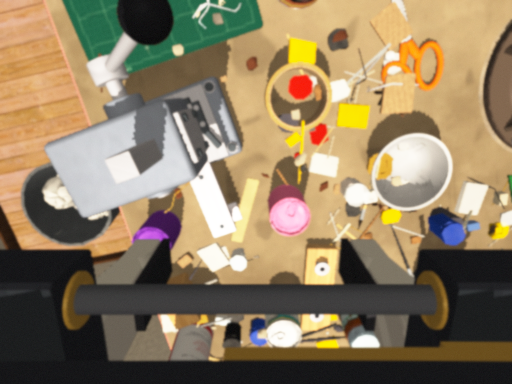

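The wrist view shows the rail's outer end at about (226,236), the proud nut at (322,268) and the knob at (145,17), all within 4 px of the prediction. Next I refine the rail and press pose from this picture, then go on to the board.

```bash
python3 - <<'E'
from h import *
s=np.load("s1.npy",allow_pickle=True).item();c=cam("wrist",s);a=cv2.imread("pics/w1.png")
h=cv2.cvtColor(a,cv2.COLOR_BGR2HSV);m=((h[...,1]<40)&(h[...,2]>170)).astype(np.uint8)
r=np.zeros_like(m);r[160:242,185:240]=1;m*=r
n,l,st,_=cv2.connectedComponentsWithStats(m);k=1+st[1:,4].argmax();print(st[k])
pts=np.argwhere(l==k)[:,::-1];W=cast(c,pts,.05)[:,:2].astype(np.float32)
print(cv2.minAreaRect(W),cv2.boxPoints(cv2.minAreaRect(W)))
kb=((h[...,2]<70)).astype(np.uint8);kb[50:]=0;kb[:,:110]=0;kb[:,180:]=0
p=np.argwhere(kb)[:,::-1];print("knob",p.min(0),p.max(0),cast(c,[(145.5,17)],.27))
E
python3 -m handwheel '[[[-1,0.2,0.4,0,0,0,0],[-1,0.2,0.4,0,0,0,0]]]' >/dev/null&& python3 -m handwheel '[[[-1,0.2,1,0,0,0,0],[-1,0.2,1,0,0,0,0],[-1,0.2,1,0,0,0,0]]]'
```

```text
[ 185  160   55   78 1990]
((0.5297561883926392, 0.049724288284778595), (0.05293794721364975, 0.12527123093605042), 11.203124046325684) [[ 0.49162224  0.10602376]
 [ 0.51596093 -0.01686038]
 [ 0.56789017 -0.00657518]
 [ 0.54355145  0.11630896]]
knob [117   0] [173  44] [[ 0.49805812 -0.13808621  0.27      ]]
t: 3.15
eef_pos: [0.4588, 0.1639, 0.2393]
ee_rot: [3.138, -0.005, -1.79]
force: [-0.2, -0.5, 1.4]
width: 0.0878
gripper_force: 0.0
```

```bash
python3 -m handwheel '[[[-0.7,0.98,1,0,0,0,0],[-0.7,0.98,1,0,0,0,0],[-0.7,0.98,1,0,0,0,0],[-0.7,0.98,1,0,0,0,0]]]'
python3 - <<'E'
from h import *
s=arm.get_state();a=cams.grab_frame("wrist");cv2.imwrite("pics/w2.png",a);np.save("s2.npy",s,allow_pickle=True)
c=cam("wrist",s);print(proj(c,[(.393,.215,.025),(.4007,.2605,.018),(.382,.183,.018)]))
E
```

```text
t: 3.65
eef_pos: [0.3966, 0.2356, 0.1636]
ee_rot: [-3.141, 0.001, -1.79]
force: [0.4, -0.1, 0.5]
width: 0.0874
gripper_force: 0.0
[[254.58281157 162.64701338]
 [257.10740325 208.30003781]
 [258.78924386 123.8310583 ]]
```

View pics/w2.png

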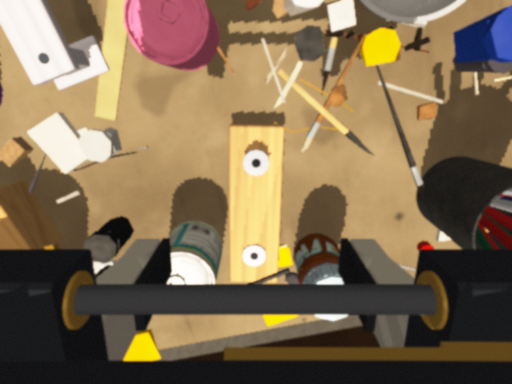

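The nut is at (256,162), the board edges at columns 230 to 284 and the leading edge at row 126. The board is centred and aligned within 2 mm, and the bottle and tin are clear of the fingers. Next I descend and grip.

```bash
python3 -m handwheel '[[[0,0,1,0,0,0,0],[0,0,1,0,0,0,0]]]' >/dev/null; python3 -m handwheel '[[[0,0,0.6,0,0,0,0],[0,0,0.92,0,0,0,0],[0,0,0.92,0,0,0,0]]]';  python3 -m handwheel '[[[0,0,0,0,0,0,255],[0,0,0,0,0,0,255],[0,0,0,0,0,0,255],[0,0,0,0,0,0,255],[0,0,0,0,0,0,255]]]' 25
```

```text
t: 4.32
eef_pos: [0.3962, 0.2344, 0.0083]
ee_rot: [3.141, -0.002, -1.793]
force: [-0.5, 0.5, 0.1]
width: 0.088
gripper_force: 0.0
t: 4.95
eef_pos: [0.3958, 0.236, 0.0094]
ee_rot: [-3.141, 0.001, -1.791]
force: [-0.6, 0.0, 5.7]
width: 0.0499
gripper_force: 25.0
```

```bash
python3 -m handwheel '[[[0,0,-0.5,0,0,0,255],[0,0,-1,0,0,0,255],[0,0,-1,0,0,0,255]]]' >/dev/null; python3 -m handwheel '[[[0.4,-0.85,-0.76,0,0,-0.71,255],[0.4,-0.85,-0.76,0,0,-0.71,255],[0.4,-0.85,-0.76,0,0,-0.71,255]]]'>/dev/null;  python3 -m handwheel '[[[0.61,-0.7,0,0,0,0,255],[0.61,-0.7,0,0,0,0,255],[0.61,-0.7,0,0,0,0,255],[0.61,-0.7,0,0,0,0,255]]]'
python3 - <<'E'
from h import *
s=arm.get_state();a=cams.grab_frame("wrist");cv2.imwrite("pics/w3.png",a);np.save("s3.npy",s,allow_pickle=True)
cv2.imwrite("pics/w3b.png",cv2.resize(a[:270],None,fx=1.5,fy=1.5,interpolation=cv2.INTER_CUBIC))
c=cam("wrist",s);print(proj(c,[(.5225,.1085,.05),(.544,-.05,.05)]))
E
```

```text
t: 6.2
eef_pos: [0.5159, 0.149, 0.1488]
ee_rot: [3.14, -0.0, -1.436]
force: [-0.6, -0.3, -0.7]
width: 0.0498
gripper_force: 24.9
[[ 253.47585113  147.74306542]
 [ 252.97184613 -109.97936597]]
```

View pics/w3b.png

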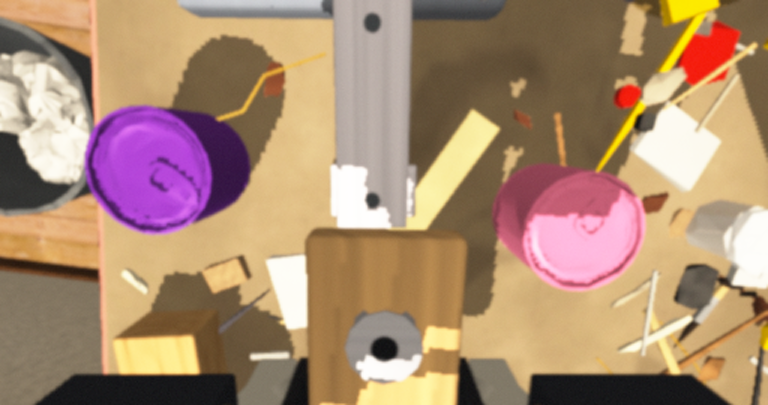

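The held board's nut is at crop (385,347), and its end's corners are at (307,232) and (467,232). The rail runs straight up the picture, with screw holes on its centre line at (372,22) and (372,200). It is a few mm left of the board's axis.

```bash
python3 - <<'E'
from h import *
s=np.load("s3.npy",allow_pickle=True).item();c=cam("wrist",s)
for n,p in(("holes",[(372,22),(372,200)]),("Ledge",[(334,20),(336,160)]),("Redge",[(412.5,20),(409,215)])):
    W=cast(c,np.array(p)/1.5,.05);d=W[1]-W[0];T=np.array([tool(s,w) for w in W]);print(n,W.round(4).tolist(),"psi",np.arctan2(-d[0],d[1]),"tool",T.round(4)[:,:2].tolist())
zt=s["eef_pos"][2]+.009
W=cast(c,np.array([(307,234),(467,234),(386,234)])/1.5,zt);print("board end tool",[tool(s,w).round(4).tolist() for w in W])
W=cast(c,np.array([(385,347)])/1.5,zt+.009);print("nut tool",[tool(s,w).round(4).tolist() for w in W])
E
```

```text
holes [[0.5383, 0.0185, 0.05], [0.5281, 0.0982, 0.05]] psi 0.12783084742405393 tool [[0.1324, -0.0049], [0.052, -0.0054]]
Ledge [[0.5556, 0.02, 0.05], [0.5482, 0.0812, 0.05]] psi 0.12038866823233199 tool [[0.1332, -0.0222], [0.0716, -0.0231]]
Redge [[0.5201, 0.0152, 0.05], [0.5084, 0.1032, 0.05]] psi 0.13258079546436444 tool [[0.1332, 0.0136], [0.0444, 0.0135]]
board end tool [[0.0549, -0.023, -0.009], [0.0548, 0.0251, -0.0089], [0.0549, 0.0007, -0.009]]
nut tool [[0.0219, 0.0004, -0.018]]
```

```bash
python3 -m handwheel '[[[1,-0.067,0,0,0,0.016,255],[1,-0.067,0,0,0,0.016,255],[1,-0.067,0,0,0,0.016,255]]]' >/dev/null; python3 -m handwheel '[[[0.16,0,0.4,0,0,0,255],[0.16,0,0.8,0,0,0,255],[0.16,0,1,0,0,0,255],[0.16,0,1,0,0,0,255]]]'; python3 -m handwheel '[[[0,0,0.05,0,0,0,255],[0,0,0.1,0,0,0,255],[0,0,0.1,0,0,0,255]]]'
```

```text
t: 7.12
eef_pos: [0.5342, 0.0582, 0.0691]
ee_rot: [3.14, -0.001, -1.443]
force: [0.8, -0.5, -0.7]
width: 0.0495
gripper_force: 24.9
t: 7.5
eef_pos: [0.5349, 0.0577, 0.062]
ee_rot: [-3.141, 0.0, -1.444]
force: [-1.1, 0.1, -0.6]
width: 0.0492
gripper_force: 24.9
```

```bash
python3 -m handwheel '[[[0,0,0.02,0,0,0,255],[0,0,0.02,0,0,0,255]]]'; python3 -m handwheel '[[[0,0,0.02,0,0,0,255],[0,0,0.02,0,0,0,255]]]'
```

```text
t: 7.75
eef_pos: [0.5348, 0.0576, 0.0602]
ee_rot: [-3.142, 0.0, -1.444]
force: [0.2, 0.4, -1.4]
width: 0.0496
gripper_force: 24.9
t: 8.0
eef_pos: [0.535, 0.0576, 0.0594]
ee_rot: [-3.141, -0.0, -1.444]
force: [-3.0, -0.2, 7.6]
width: 0.0495
gripper_force: 24.9
```

```bash
python3 -m handwheel '[[[0,0,0,0,0,0,75],[0,0,0,0,0,0,75],[0,0,0,0,0,0,75]]]'; python3 -m handwheel '[[[-0.3,0,-0.05,0,0,0,75],[-0.7,0,-0.05,0,0,0,75],[-1,0,-0.05,0,0,0,75],[-1,0,-0.05,0,0,0,75]]]'
python3 - <<'E'
from h import *
s=arm.get_state();a=cams.grab_frame("wrist");np.save("s4.npy",s,allow_pickle=True)
cv2.imwrite("pics/w4b.png",cv2.resize(a[:270],None,fx=1.5,fy=1.5,interpolation=cv2.INTER_CUBIC))
E
```

```text
t: 8.38
eef_pos: [0.5348, 0.0576, 0.0585]
ee_rot: [3.141, -0.0, -1.444]
force: [-0.5, -0.3, 0.7]
width: 0.0616
gripper_force: 0.0
t: 8.88
eef_pos: [0.5247, 0.1383, 0.0625]
ee_rot: [-3.141, 0.0, -1.442]
force: [-1.2, -0.4, 0.2]
width: 0.0618
gripper_force: 0.0
```

View pics/w4b.png

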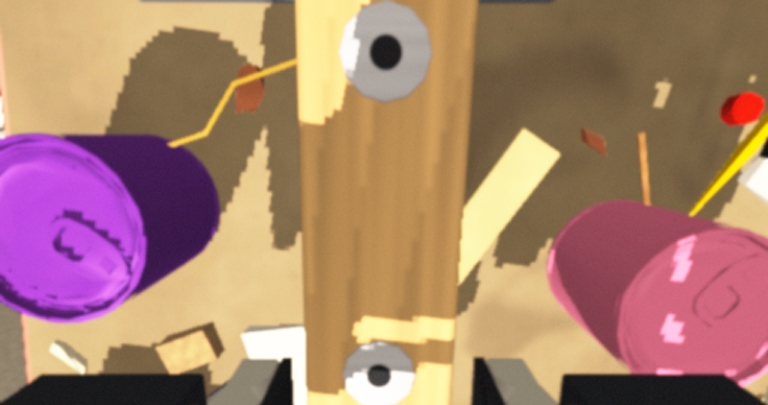

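The board lies on the rail, with the proud nut at crop (386,50), the home nut at (379,375) and both tins clear of the fingers. I'll check its angle and lateral offset against the rail.

```bash
python3 - <<'E'
from h import *
s=np.load("s4.npy",allow_pickle=True).item();c=cam("wrist",s)
O=np.array([.5466,-.0467,0]);ps=.127;x=np.array([np.cos(ps),np.sin(ps),0]);y=np.array([-np.sin(ps),np.cos(ps),0])
for n,p,z in(("proud",(386,50),.079),("home",(379,375),.070),("edgeL",(300,60),.068),("edgeL2",(304,330),.068),("edgeR",(477,60),.068),("edgeR2",(458,330),.068)):
    W=cast(c,np.array([p])/1.5,z)[0];print(n,"press",((W-O)@x).round(4),((W-O)@y).round(4),"tool",tool(s,W).round(4))
T=s["eef_pos"]-O;print("tcp",T@x,T@y)
E
```

```text
proud press 0.0014 0.0825 tool [ 0.1039  0.0006 -0.0165]
home press 0.0033 0.179 tool [ 0.0073 -0.0015 -0.0075]
edgeL press 0.0252 0.0834 tool [ 0.103  -0.0232 -0.0055]
edgeL2 press 0.0277 0.1638 tool [ 0.0226 -0.0259 -0.0055]
edgeR press -0.024 0.0833 tool [ 0.1029  0.0259 -0.0055]
edgeR2 press -0.0225 0.1638 tool [ 0.0225  0.0243 -0.0055]
tcp 0.0017430721681649327 0.18632738352315467
```

```bash
python3 -m handwheel '[[[0,0,0.03,0,0,0,75],[0,0,0.03,0,0,0,255],[0,0,0.03,0,0,0,255],[0,0,0.03,0,0,0,255]]]' 20;  python3 -m handwheel '[[[0.15,0.02,0,0,0,0,255],[0.3,0.02,0,0,0,0,255],[0.45,0.02,0,0,0,0,255]]]';python3 -m handwheel '[[[0.15,0,0,0,0,0,255],[0.3,0,0,0,0,0,255],[0.4,0,0,0,0,0,255]]]'
```

```text
t: 9.43
eef_pos: [0.5246, 0.1366, 0.0601]
ee_rot: [3.141, -0.0, -1.444]
force: [-0.3, -0.4, -0.5]
width: 0.0497
gripper_force: 20.0
t: 9.8
eef_pos: [0.5276, 0.1, 0.0602]
ee_rot: [3.142, 0.0, -1.444]
force: [-0.2, 0.8, -0.3]
width: 0.0494
gripper_force: 20.0
t: 10.18
eef_pos: [0.5318, 0.0684, 0.0601]
ee_rot: [3.142, 0.0, -1.444]
force: [0.7, 0.6, -0.6]
width: 0.0496
gripper_force: 20.0
```

```bash
python3 -m handwheel '[[[0.05,0,0,0,0,0,255],[0.1,0,0,0,0,0,255],[0.12,0,0,0,0,0,255]]]';python3 -m handwheel '[[[0.03,0,0,0,0,0,255],[0.03,0,0,0,0,0,255]]]';python3 -m handwheel '[[[0.03,0,0,0,0,0,255],[0.03,0,0,0,0,0,255]]]'
```

```text
t: 10.55
eef_pos: [0.533, 0.0598, 0.0602]
ee_rot: [-3.142, 0.0, -1.444]
force: [-0.4, 0.6, -0.6]
width: 0.0497
gripper_force: 20.0
t: 10.8
eef_pos: [0.5332, 0.0574, 0.0601]
ee_rot: [3.142, -0.0, -1.444]
force: [0.6, 0.1, -1.6]
width: 0.0496
gripper_force: 20.0
t: 11.05
eef_pos: [0.5335, 0.0549, 0.0602]
ee_rot: [-3.142, -0.0, -1.444]
force: [-0.1, -0.8, -0.8]
width: 0.0497
gripper_force: 20.0
```

```bash
python3 -m handwheel '[[[0.03,0,0,0,0,0,255],[0.03,0,0,0,0,0,255]]]';python3 -m handwheel '[[[0.02,0,0,0,0,0,255],[0.02,0,0,0,0,0,255]]]';python3 -m handwheel '[[[0.02,0,0,0,0,0,255],[0.02,0,0,0,0,0,255]]]'
```

```text
t: 11.3
eef_pos: [0.5339, 0.0538, 0.0602]
ee_rot: [-3.141, 0.002, -1.444]
force: [-2.3, 7.6, 0.3]
width: 0.0497
gripper_force: 20.0
t: 11.55
eef_pos: [0.5341, 0.0537, 0.0602]
ee_rot: [-3.14, 0.004, -1.444]
force: [-5.1, 16.0, 0.3]
width: 0.0498
gripper_force: 20.0
t: 11.8
eef_pos: [0.5343, 0.0536, 0.0601]
ee_rot: [-3.139, 0.005, -1.444]
force: [-8.5, 23.4, 0.3]
width: 0.0496
gripper_force: 20.0
```

The board has met the stop: travel was 83 mm against 82.5 expected. I relax, let go, rise clear and go round to the knob.

```bash
python3 -m handwheel '[[[-0.04,0,0,0,0,0,255],[-0.04,0,0,0,0,0,255],[-0.04,0,0,0,0,0,75],[-0.04,0,0,0,0,0,75],[-0.04,0,0,0,0,0,75]]]'; python3 -m handwheel '[[[0,0,-0.4,0,0,0,75],[0,0,-1,0,0,0,75],[0,0,-1,0,0,0,75]]]' 
python3 -m handwheel '[[[0,0,-1,0,0,0,0],[0,0,-1,0,0,0,0],[0,0,-1,0,0,0,0]]]' >/dev/null
python3 -m handwheel '[[[0,0,-1,0,0,1,0],[0,0,-1,0,0,1,0],[0,0,-1,0,0,1,0]]]' >/dev/null
python3 -m handwheel '[[[1,0,-0.8,0,0,1,0],[1,0,-0.8,0,0,1,0],[1,0,-0.8,0,0,1,0]]]' >/dev/null
python3 -m handwheel '[[[0.9,-0.9,0,0,0,1,0],[0.9,-0.9,0,0,0,1,0],[0.9,-0.9,0,0,0,1,0]]]' >/dev/null
python3 -m handwheel '[[[0.2,0,0,0,0,0.14,0],[0.2,0,0,0,0,0.14,0],[0.2,0,0,0,0,0.14,0]]]'
python3 - <<'E'
from h import *
s=arm.get_state();a=cams.grab_frame("wrist");b=cams.grab_frame("top")
h=cv2.cvtColor(a,cv2.COLOR_BGR2HSV)
cv2.imwrite("pics/w5.png",np.hstack([cv2.resize(a,(448,336)),cv2.resize(b[90:220,200:340],(350,336))[:, :350]]))
c=cam("wrist",s);print(proj(c,[(.4978,-.1386,.27),(.4978,-.1386,.22)]),tool(s,(.4978,-.1386,.27)))
E
```

```text
t: 12.42
eef_pos: [0.5339, 0.0523, 0.0602]
ee_rot: [3.142, -0.0, -1.444]
force: [0.6, -0.0, -0.3]
width: 0.0617
gripper_force: 0.0
t: 12.8
eef_pos: [0.5363, 0.0532, 0.144]
ee_rot: [-3.135, 0.001, -1.443]
force: [0.6, 0.1, -0.3]
width: 0.0615
gripper_force: 0.0
t: 14.68
eef_pos: [0.4802, -0.1263, 0.3633]
ee_rot: [3.141, -0.001, -3.013]
force: [0.1, -1.2, 0.9]
width: 0.0874
gripper_force: 0.0
[[238.2739522  217.94676357]
 [240.74593205 198.9410608 ]] [-0.01601655 -0.01447607  0.09323935]
```

View pics/w5.png

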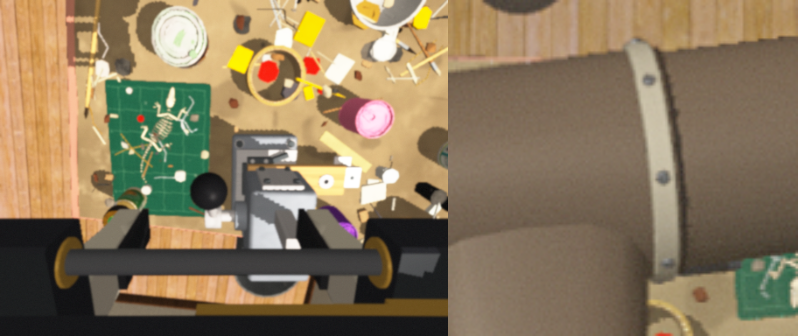

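The wrist view (left panel) shows the ball knob at (208,191), i.e. (238,218) unscaled, exactly where predicted. The board lies in the press, and the top view is blocked by the arm. I go down over the knob and pinch it.

```bash
python3 -m handwheel '[[[-0.2,-0.18,0.3,0,0,0,0],[-0.2,-0.18,0.6,0,0,0,0],[-0.2,-0.18,0.8,0,0,0,0]]]'; python3 -m handwheel '[[[0,0,0.3,0,0,0,0],[0,0,0.6,0,0,0,0],[0,0,0.6,0,0,0,0]]]'; python3 -m handwheel '[[[0,0,0,0,0,0,255],[0,0,0,0,0,0,255],[0,0,0,0,0,0,255],[0,0,0,0,0,0,255],[0,0,0,0,0,0,255]]]' 40
python3 - <<'E'
from h import *
O=np.array([.5466,-.0467,0]);ps=.127
s=arm.get_state();R=Ro.from_euler("xyz",s["ee_rot"])
def k(th):
    a=np.radians(55)-th;p=np.array([.020-.14*np.cos(a),-.085,.155+.14*np.sin(a)])
    return O+Ro.from_euler("z",ps).apply(p)
g=s["eef_pos"]-R.apply([0,0,arm.grip_point_offset])
print("grip-knob0",g-k(0))
ths=np.r_[0:1.09:.12,1.0,1.04,1.08];
for t in ths:print(round(t,2),(R.inv().apply(k(t)-k(0))/.08).round(3))
E
```

```text
t: 15.15
eef_pos: [0.4977, -0.1385, 0.2986]
ee_rot: [3.141, -0.002, -3.013]
force: [0.5, -0.4, 0.1]
width: 0.0878
gripper_force: 0.0
t: 15.52
eef_pos: [0.4969, -0.1384, 0.2508]
ee_rot: [3.141, -0.003, -3.013]
force: [-0.6, 0.4, 0.4]
width: 0.0878
gripper_force: 0.0
t: 16.15
eef_pos: [0.4978, -0.1387, 0.2523]
ee_rot: [3.142, 0.0, -3.014]
force: [0.2, -0.5, 0.1]
width: 0.0432
gripper_force: 0.0
grip-knob0 [ 2.40809577e-04 -7.67439570e-06  1.41994066e-03]
0.0 [0. 0. 0.]
0.12 [0.164 0.    0.13 ]
0.24 [0.312 0.    0.28 ]
0.36 [0.441 0.    0.445]
0.48 [0.549 0.    0.625]
0.6 [0.634 0.    0.817]
0.72 [0.696 0.    1.017]
0.84 [7.340e-01 1.000e-03 1.224e+00]
0.96 [7.470e-01 1.000e-03 1.433e+00]
1.08 [7.340e-01 1.000e-03 1.643e+00]
1.0 [7.450e-01 1.000e-03 1.503e+00]
1.04 [7.410e-01 1.000e-03 1.573e+00]
1.08 [7.340e-01 1.000e-03 1.643e+00]
```

```bash
python3 -m handwheel '[[[0,0,0,0,0,0,255],[0,0,0,0,0,0,255],[0,0,0,0,0,0,255]]]' 45; python3 -m handwheel '[[[0.164,0,0.13,0,0,0,255],[0.312,0,0.28,0,0,0,255],[0.441,0,0.445,0,0,0,255],[0.549,0,0.625,0,0,0,255],[0.634,0,0.817,0,0,0,255]]]'; python3 -m handwheel '[[[0.03,0,0.1,0,0,0,255],[0.062,0,0.2,0,0,0,255],[0.085,0,0.3,0,0,0,255],[0.1,0,0.407,0,0,0,255]]]'
```

```text
t: 16.52
eef_pos: [0.4977, -0.1377, 0.2521]
ee_rot: [3.14, 0.0, -3.014]
force: [-1.2, 4.8, 2.4]
width: 0.033
gripper_force: 45.0
t: 17.15
eef_pos: [0.4476, -0.1442, 0.1874]
ee_rot: [3.14, 0.002, -3.013]
force: [-3.4, 10.0, 14.2]
width: 0.0329
gripper_force: 45.0
t: 17.65
eef_pos: [0.4395, -0.1452, 0.1552]
ee_rot: [3.14, 0.001, -3.014]
force: [-6.2, 9.8, 13.9]
width: 0.0331
gripper_force: 45.0
```

```bash
python3 -m handwheel '[[[0.009,0,0.1,0,0,0,255],[0.013,0,0.209,0,0,0,255],[0.01,0,0.28,0,0,0,255],[0.007,0,0.35,0,0,0,255]]]'; python3 -m handwheel '[[[-0.005,0,0.04,0,0,0,255],[-0.007,0,0.08,0,0,0,255],[-0.007,0,0.1,0,0,0,255],[-0.007,0,0.1,0,0,0,255]]]'
python3 - <<'E'
from h import *
O=np.array([.5466,-.0467,0]);ps=.127
s=arm.get_state();R=Ro.from_euler("xyz",s["ee_rot"])
g=s["eef_pos"]-R.apply([0,0,arm.grip_point_offset])
p=Ro.from_euler("z",-ps).apply(g-O);print(p,np.radians(55)-np.arctan2(p[2]-.1564,.02-p[0]),np.hypot(p[2]-.1564,.02-p[0]))
E
```

```text
t: 18.15
eef_pos: [0.4384, -0.1453, 0.1267]
ee_rot: [3.14, -0.0, -3.014]
force: [-6.7, 9.6, 12.8]
width: 0.0333
gripper_force: 45.0
t: 18.65
eef_pos: [0.439, -0.1453, 0.1196]
ee_rot: [3.141, -0.0, -3.014]
force: [-11.3, 11.6, 22.5]
width: 0.0332
gripper_force: 45.0
[-0.11918534 -0.08422982  0.13839424] 1.088581953554346 0.14034517361609913
```

The lever is on its stop (about 1.08 rad, force rising to 22 N), so the nut is home. Easing it back up.

```bash
python3 -m handwheel '[[[0.009,0,-0.137,0,0,0,255],[0.013,0,-0.241,0,0,0,255],[0.008,0,-0.345,0,0,0,255],[0,0,-0.45,0,0,0,255],[-0.017,0,-0.554,0,0,0,255]]]'; python3 -m handwheel '[[[-0.021,0,-0.103,0,0,0,255],[-0.05,0,-0.204,0,0,0,255],[-0.083,0,-0.303,0,0,0,255],[-0.124,0,-0.4,0,0,0,255],[-0.168,0,-0.495,0,0,0,255]]]'; python3 -m handwheel '[[[-0.052,0,-0.092,0,0,0,255],[-0.108,0,-0.18,0,0,0,255],[-0.171,0,-0.264,0,0,0,255],[-0.237,0,-0.345,0,0,0,255],[-0.309,0,-0.421,0,0,0,255]]]'; python3 -m handwheel '[[[-0.076,0,-0.074,0,0,0,255],[-0.158,0,-0.141,0,0,0,255],[-0.24,0,-0.204,0,0,0,255],[-0.24,0,-0.204,0,0,0,255],[-0.24,0,-0.204,0,0,0,255]]]'
```

```text
t: 19.27
eef_pos: [0.4419, -0.1449, 0.1632]
ee_rot: [3.14, 0.002, -3.014]
force: [1.7, 7.4, 1.7]
width: 0.0328
gripper_force: 45.0
t: 19.9
eef_pos: [0.4569, -0.1429, 0.2029]
ee_rot: [3.14, 0.005, -3.013]
force: [8.8, 5.8, -4.9]
width: 0.0332
gripper_force: 45.0
t: 20.52
eef_pos: [0.481, -0.1397, 0.2354]
ee_rot: [3.14, 0.004, -3.014]
force: [10.7, 3.7, -10.1]
width: 0.0331
gripper_force: 45.0
t: 21.15
eef_pos: [0.4952, -0.1378, 0.2481]
ee_rot: [3.139, -0.007, -3.015]
force: [1.7, -0.4, -29.4]
width: 0.0332
gripper_force: 45.0
```

```bash
python3 -m handwheel '[[[-0.02,0,0.03,0,0,0,255],[-0.02,0,0.03,0,0,0,255]]]'; python3 -m handwheel '[[[0,0,0,0,0,0,0],[0,0,0,0,0,0,0],[0,0,0,0,0,0,0],[0,0,0,0,0,0,0]]]';python3 -m handwheel '[[[0,0,-0.3,0,0,0,0],[0,0,-0.8,0,0,0,0],[0,0,-1,0,0,0,0],[0,0,-1,0,0,0,0]]]' >/dev/null; python3 -m handwheel '[[[0.2,0.2,-0.5,0,0,0,0],[0.2,0.2,-0.5,0,0,0,0],[0.2,0.2,-0.5,0,0,0,0],[0.2,0.2,-0.5,0,0,0,0]]]'
python3 - <<'E'
from h import *
s=arm.get_state();a=cams.grab_frame("wrist")
cv2.imwrite("pics/w6.png",cv2.resize(a[90:260,150:406],(800,531),interpolation=cv2.INTER_CUBIC))
c=cam("wrist",s);P=proj(c,[(.4978,-.1386,.27)]);print(P)
h=cv2.cvtColor(a,cv2.COLOR_BGR2HSV);x,y=P[0].astype(int);m=np.zeros(a.shape[:2],np.uint8);m[y-32:y+32,x-32:x+32]=(h[...,2]<60)[y-32:y+32,x-32:x+32]
n,l,st,ce=cv2.connectedComponentsWithStats(m);k=1+st[1:,4].argmax();print(st[k],ce[k])
E
```

```text
t: 21.4
eef_pos: [0.4953, -0.138, 0.2479]
ee_rot: [3.139, -0.008, -3.014]
force: [-9.7, 4.3, -12.3]
width: 0.0331
gripper_force: 45.0
t: 21.9
eef_pos: [0.4999, -0.1386, 0.2506]
ee_rot: [-3.141, 0.002, -3.014]
force: [-0.6, -0.5, -0.5]
width: 0.0678
gripper_force: 0.0
t: 22.9
eef_pos: [0.4811, -0.1246, 0.3683]
ee_rot: [3.141, -0.002, -3.014]
force: [0.0, 0.1, 0.2]
width: 0.0879
gripper_force: 0.0
[[236.66103759 214.53422193]]
[ 216  194   42   42 1320] [236.28257576 214.22348485]
```

View pics/w6.png

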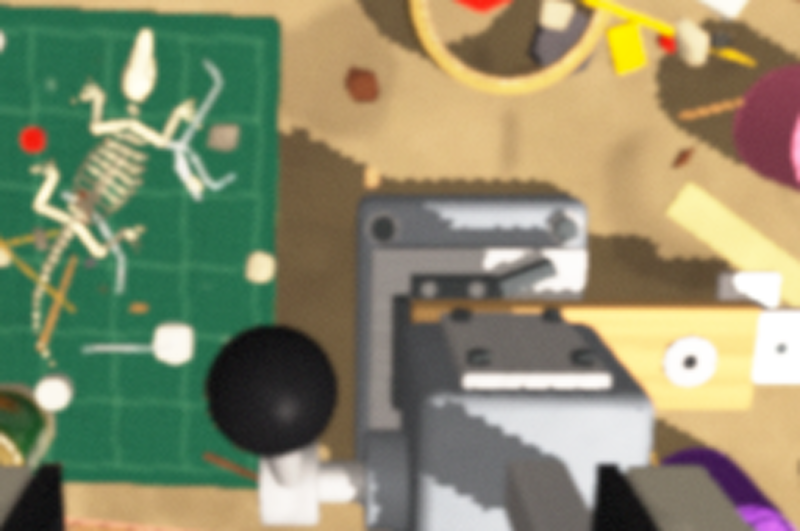

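The knob is back at its rest position (within 0.4 px of the start). The board is still in the press, with the home nut at crop (690,362). I return to the tail.

```bash

python3 -m handwheel '[[[-0.8,1,0,0,0,-1,0],[-0.8,1,0,0,0,-1,0],[-0.8,1,0,0,0,-1,0]]]' >/dev/null
python3 -m handwheel '[[[-0.66,0.92,0,0,0,-1,75],[-0.66,0.92,0,0,0,-1,75],[-0.66,0.92,0,0,0,-1,75]]]' >/dev/null
python3 -m handwheel '[[[0,0,0,0,0,-1,75],[0,0,0,0,0,-1,75],[0,0,0,0,0,-1,75]]]' >/dev/null
python3 -m handwheel '[[[0,0,0,0,0,-0.14,75],[0,0,0,0,0,-0.14,75],[0,0,0,0,0,-0.14,75]]]'
python3 - <<'E'
from h import *
s=arm.get_state();print(tool(s,(.534,.0535,.0602))/.08,s["ee_rot"][2])
E
```

```text
t: 24.45
eef_pos: [0.5343, 0.0534, 0.3693]
ee_rot: [3.141, -0.0, -1.446]
force: [0.2, -0.5, 0.3]
width: 0.0619
gripper_force: 0.0
[-2.76510866e-03 -9.44896132e-05  3.86334052e+00] -1.4455461723431942
```

```bash

python3 -m handwheel '[[[0,0,1,0,0,0,75],[0,0,1,0,0,0,75]]]' >/dev/null
python3 -m handwheel '[[[0,0,1,0,0,0,75],[0,0,1,0,0,0,75]]]' >/dev/null
python3 -m handwheel '[[[0,0,1,0,0,0,75],[0,0,1,0,0,0,75],[0,0,1,0,0,0,75]]]'
python3 -m handwheel '[[[0,0,0.4,0,0,0,75],[0,0,0.7,0,0,0,75],[0,0,0.85,0,0,0,75],[0,0,0.85,0,0,0,75]]]'
python3 -m handwheel '[[[0,0,0,0,0,0,255],[0,0,0,0,0,0,255],[0,0,0,0,0,0,255],[0,0,0,0,0,0,255]]]' 25
```

```text
t: 25.32
eef_pos: [0.5333, 0.053, 0.1282]
ee_rot: [3.138, -0.001, -1.445]
force: [-0.2, 0.2, 1.5]
width: 0.0618
gripper_force: 0.0
t: 25.82
eef_pos: [0.5345, 0.0535, 0.062]
ee_rot: [3.142, -0.0, -1.444]
force: [-0.5, 0.5, 0.0]
width: 0.062
gripper_force: 0.0
t: 26.32
eef_pos: [0.5349, 0.0538, 0.0628]
ee_rot: [-3.14, 0.0, -1.444]
force: [-0.9, 0.8, 7.8]
width: 0.0497
gripper_force: 25.0
```

```bash

python3 -m handwheel '[[[-0.15,0,0,0,0,0,255],[-0.35,0,0,0,0,0,255],[-0.55,0,0,0,0,0,255],[-0.75,0,0,0,0,0,255],[-0.95,0,0,0,0,0,255]]]'
python3 -m handwheel '[[[0,0,0,0,0,0,255],[0,0,0,0,0,0,255],[0,0,0,0,0,0,75],[0,0,0,0,0,0,75],[0,0,0,0,0,0,75]]]'
python3 - <<'E'
from h import *
s=arm.get_state();a=cams.grab_frame("wrist");np.save("s7.npy",s,allow_pickle=True)
cv2.imwrite("pics/w7.png",cv2.resize(a[:270],None,fx=1.5,fy=1.5,interpolation=cv2.INTER_CUBIC))
E
```

```text
t: 26.95
eef_pos: [0.525, 0.1288, 0.0626]
ee_rot: [-3.141, -0.001, -1.444]
force: [1.0, -2.9, 3.1]
width: 0.0493
gripper_force: 25.0
t: 27.58
eef_pos: [0.5245, 0.1286, 0.0615]
ee_rot: [3.141, -0.0, -1.444]
force: [0.3, 0.1, 0.3]
width: 0.0616
gripper_force: 0.0
```

View pics/w7.png

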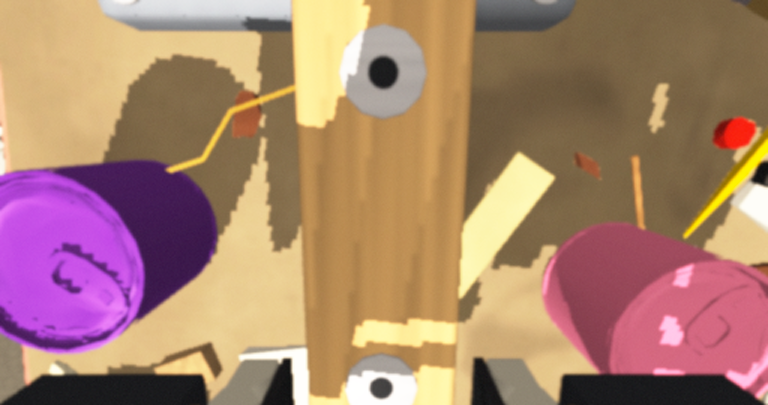

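The proud nut is now at crop (383,71), with its flange about 86 px wide (92 before), so it sits lower. The home nut is at (381,387). I'll check the nut spacing at home height, then rise.

```bash
python3 - <<'E'
from h import *
s=np.load("s7.npy",allow_pickle=True).item();c=cam("wrist",s)
O=np.array([.5466,-.0467,0]);Ri=Ro.from_euler("z",-.127)
hm=Ri.apply(cast(c,[(254,258)],.070)[0]-O)
for z in(.070,.074,.078):
    n=Ri.apply(cast(c,np.array([(383.5,71)])/1.5,z)[0]-O);w=cast(c,np.array([(340,71),(427,71)])/1.5,z)
    print(z,n.round(4),"spacing",np.linalg.norm((n-hm)[:2]).round(4),"flange",np.linalg.norm(w[0]-w[1]).round(4))
E
python3 -m handwheel '[[[0,0,-0.3,0,0,0,75],[0,0,-0.9,0,0,0,75],[0,0,-1,0,0,0,75]]]'
python3 -m handwheel '[[[-0.5,0,-0.6,0,0,0,75],[-0.5,0,-0.6,0,0,0,75],[-0.5,0,-0.6,0,0,0,75],[-0.5,0,-0.6,0,0,0,75]]]'
```

```text
0.07 [0.0003 0.0769 0.07  ] spacing 0.0964 flange 0.0238
0.074 [0.0003 0.0773 0.074 ] spacing 0.096 flange 0.0232
0.078 [0.0003 0.0778 0.078 ] spacing 0.0955 flange 0.0226
t: 28.0
eef_pos: [0.5264, 0.1296, 0.1449]
ee_rot: [-3.137, 0.002, -1.443]
force: [0.8, 0.7, -0.9]
width: 0.0622
gripper_force: 0.0
t: 28.5
eef_pos: [0.5189, 0.1678, 0.1885]
ee_rot: [3.139, -0.001, -1.444]
force: [-0.6, -0.4, -0.2]
width: 0.062
gripper_force: 0.0
```

The nut is home: the flange measures 23.8 mm at home height, and the nut is at y = 77 mm, x = 0. The board was let go flat on the rail and the hand is clear.

```bash
python3 -c "
from station import arm
print(arm.job_done())"
```

```text
the job is handed in; nothing more can be done
None
```

I handed the job in at about 29 s with no verdict shown: by my measurements the nut is home, the lever went up under the hand to its rest position, and the board lies on the rail with the nut 77 mm clear of the ram's axis.

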